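# Check the cell slot with the go gauge and hold the gauge up level

### The arm

A 6-joint arm with a two-finger parallel gripper is mounted at the origin on a cart in front of the work surface, level with it; the furniture and walls round the work are solid. World frame = base frame: x ahead of the robot, y to its left, z up, the work surface at z = 0. Lengths are in m, angles in rad, forces in N, time in s.
With the tool pointing down it reaches from about 0.25 to 0.775 m from the base axis. Payload 4 kg.
Tool frame: the origin (TCP) lies on the centre line of the jaws, within the pads' length; the fingertips stand 8 mm ahead of it and the grasp point (between the pads) lies 11 mm behind it; z points along the fingers, y is the direction in which the jaws open and shut (so a half turn about z gives the same grasp; the last joint's range is limited). The gripper opens to 94 mm and grips with 3 to 60 N. Pads are 16 mm wide; open, the fingers measure 119 mm over their backs; the gripper's body (75 mm by 177 mm) begins 78 mm behind the grasp point.
Start: joints at [-1.396, 0.087, 1.371, -0, 1.684, -0.103], TCP at [0.151, -0.529, 0.214] pointing down, gripper open.
Joint ranges: [-3.1, 3.1], [-0.76, 2.03], [0.27, 2.55], [-1.08, 4.22], [0.17, 2.65], [-2.57, 2.57]. Speed limits (rad/s): [2.79, 2.79, 3.14, 3.14, 3.14, 3.14].

### API

Orientations are given as [roll, pitch, yaw] about the fixed x, y, z axes, in that order (R = Rz(yaw) Ry(pitch) Rx(roll)).
In Python, from bench import * gives the robot as it stands.
- The arm moves only by the tool step_arm, never from a script. Its argument "steps" is a list of rows, each an object of numbers: "jaw": the opening, from 0 (shut) to 1 (fully open); "tx", "ty", "tz": the shift along the tool's x, y, z in m; "ax", "ay", "az": the turn, a rotation vector about the tool's x, y, z in rad. In form: [{"jaw": .., "tx": .., "ty": .., "tz": .., "ax": .., "ay": .., "az": ..}, ...]. A call has 1 to 8 rows; each row is the pose to reach, as a shift and turn from the pose measured when the call began, along the tool's axes at that moment; what a row does not reach only later rows make up. A row lasts 1/10 s, in which the tool goes at most 50 mm and 8.59 degrees, less where a joint would pass 70% of its speed; a pose out of reach is approached as far as the arm can. A call with a gripper value outside its range is refused whole. The fingers move at their own pace and stop on an object; the grip force is fixed at half the most. Time passes only in rows, so rows that repeat a pose let the fingers close. It gives the time, the measured TCP pose, the force and the opening at its end, in the units of the state.
- get_obs(): the state, without advancing time (a new reading comes with each control period).
- snapshot(name): name is "scene" or "top" or "wrist"; returns (picture, depth): 480x640x3 uint8, red, green, blue; 480x640 float32, m along the optical axis (not along the pixel's ray), 0 where there is no reading.
- camera_model(name): a dict with "intrinsics" (3x3 intrinsics, pixels), "origin" and "orientation" of the camera in the world. Camera axes: x right, y down, z forward; pixel columns grow to the right and rows downward; lengths in m; the calibration is good to about 2 mm. The wrist camera is an equidistant fisheye: a pixel r from the principal point sees the ray r / f radians off the axis. A picture is of the moment at which its call begins: read the wrist's pose just before it. camera_model takes no time and is no camera call; for the wrist camera it gives the pose at the moment of the call.
- close_job(): hands the job in, once; it reports no verdict.
Trained networks look in the newest picture that a camera, given by its name, has taken for a name from the list of things; names that differ only in an ending like _2 or _b are one class to them, and where a whole thing is asked for, a point or a joint stands for the part that bears it (a point fixed in the world has none). Each returns a list of dicts, best first, with "confidence" (0 to 1); they miss things now and then, are a little off and sometimes report something else, mostly with a low value. They report only what shows in the picture. A call takes as long as a camera call. They do not tell look-alikes from the thing itself.
- silhouettes(camera, query): "pixels" (480x640 bool, what is visible of it) and "rect" ([left, top, right, bottom] in pixels, round what is visible of it).
The state is a dict: "time": time; "joint_positions": joint angles; "qvel": joint speeds; "joint_torque": joint torques, N m; "tool_pos": TCP position; "ee_rot": TCP orientation; "wrist_force": force on the tool from outside, world axes, zero at the start; "wrist_torque": the same for the moment, N m; "width": finger opening in m.
Only numpy, scipy, OpenCV 4.12 (cv2) and the standard library are available. Lean on these libraries where they do the work, as an engineer would, in place of code of your own. Each camera call takes 0.05 s, during which the arm holds its last target. There are 200 camera calls.

### The job

Draw the blade gauge with the flat rectangular handle out of the storage rack and push its blade straight down into the slot of the metal test cell until the shoulder of the gauge rests on the top of the cell. Then draw it out again, turn it so that the blade lies level with a broad face up, and finish while still holding it like that in the gripper, the whole gauge at least 15 cm above the worktop and touching nothing else. Leave the other gauge in the rack and the things around undisturbed.

Things in the scene. Friction and masses are not known exactly. Their poses are not given: they have to be found in the camera images.
- gauge_grip (a point): Centre of the handle of the go gauge, which stands upright in a rack slot, blade down. The handle is a flat-sided metal bar 14 (x) x 20 (y) x 54 (z) mm, this point at its middle. z runs along the gauge from blade to handle, y across the blade's width, x is normal to the blade's broad faces. Loose, about 90 g (63 to 126); symmetric under a half turn about z.
- gauge_shoulder (a point): Centre of the underside of the go gauge's shoulder, 33 mm below the handle's centre; axes as gauge_grip. The shoulder is a plate 18 (x) x 30 (y) x 6 (z) mm between handle and blade. Below this point the steel blade, 5 mm thick (x), 16 mm wide (y), 45 mm long.
- gauge_tip (a point): Lower end of the go gauge's blade, 45 mm below the shoulder's underside; axes as gauge_grip.
- gauge: The whole go gauge; its origin is the same point as gauge_shoulder, same axes.
- spare: The other gauge in the rack, to be left alone: round thin stem with a ball of 20 mm on top, 49 mm high above the rack's top, the same shoulder (18 x 30 x 6 mm) and a narrower, shorter blade. Origin at the centre of its shoulder's underside, z up.
- rack: White plastic storage rack, fixed, foot 60 (x) x 160 (y) mm, top at 60 mm. Origin at the centre of its underside, z up. Top plate 12 mm thick with two slots 8.5 (x) x 19.5 (y) mm at y = +45 and -45 mm; the gauges hang in them by their shoulders, blades' width along the rack's y. Either gauge may be in either slot, and the rack left or right of the cell.
- cell: Test cell, fixed: dark foot 84 (x) x 90 (y) x 8 mm with four bolts, on it a bare metal block 46 x 62 mm, top at 60 mm. Origin at the centre of its underside, z up.
- cell_mouth (a point): Centre of the slot in the cell's top face, level with the top (60 mm above the worktop); z up, y along the slot. The slot is 8.5 (x) x 20.5 (y) mm and 49 mm deep, its edges bevelled 2 mm.
- weight_0: Small knobbed calibration weight, 29 mm across, 44 mm high, loose, to be left alone; origin under its centre.
- petri_dish: Shallow round covered dish, 67 mm across, 15 mm high, loose, to be left alone; origin under its centre.
- stopwatch: Round stopwatch lying flat, 73 x 58 x 14 mm, loose, to be left alone; origin under its centre.
There are look-alikes about, which are no part of the job. Leave any green or red look-alike of the gauge alone.

How it is judged:
On the way:
1. the gauge's blade is in the cell's slot, upright, with its shoulder on the cell's top (horizontal distance between gauge_shoulder and cell_mouth below 0.005 m and z of gauge_shoulder in the frame of cell_mouth below 0.003 m and angle between the z axis of gauge_shoulder and the z axis of cell_mouth, either way round below 0.12 rad), for 0.2 s.
At the end, for the whole second after the job is handed in: The go gauge, after having been seated in the cell, is held still in the gripper with a broad face of the blade up, level within 20 degrees, the handle's centre and the blade's tip at least 15 cm above the worktop, free of rack and cell ((angle between gauge_grip's own x axis and vertical below 0.35 rad or angle between gauge_grip's own x axis and vertical above 2.79 rad) and height (world z) of each of gauge_grip, gauge_tip above 0.15 m and contact force between gauge and the fingers above 1 N and contact force between gauge and rack below 0.1 N and contact force between gauge and cell below 0.1 N and linear speed of gauge below 0.03 m/s and angular speed of gauge below 0.2 rad/s); the arm keeps its last pose, push and grip.
It fails at once if the other gauge is pulled up or knocked over (distance of spare from where it was at the start of the episode above 0.015 m or angle between spare's own z axis and vertical above 0.35 rad).
It fails at once if the weight, dish or stopwatch is shifted more than 2 cm (distance of any of weight_0, petri_dish, stopwatch from where it was at the start of the episode above 0.02 m).
It also fails if it takes over 56 s, if anything falls off the work surface, if the arm or the gripper's body presses on something with over 40 N, if the wrist force passes 120 N, or if a joint passes its speed limit or range.

## Working session

There is one attempt and no reset: what is moved stays moved. The work goes in short steps, Python scripts to look and compute and a tool call to move; the robot and the scene stay as the last step left them, time stands still between calls to the robot, and variables do not carry over. Pictures are saved under pics/ and viewed, about 8 in all and at most 12, crops included, and the job is handed in when it is done.

Besides the shell and the picture viewer there is one more tool, called after "Call:" as name(argument=value, ...) on one line, values as JSON. step_arm: Moves the arm, as the interface text tells. Its arguments: {"type":"object","properties":{"steps":{"type":"array"}},"required":["steps"]}

```bash
mkdir -p pics; cat > h.py <<'E'
from bench import *
import numpy as np, cv2
from scipy.spatial.transform import Rotation as R
def cam(n):
    m=camera_model(n);K=np.array(m["intrinsics"]);o=np.array(m["origin"]);q=np.array(m["orientation"])
    return K,o,q
def rot(q):
    q=np.array(q)
    return q if q.shape==(3,3) else R.from_euler('xyz',q).as_matrix()
def cloud(n,d):
    K,o,q=cam(n);v,u=np.mgrid[0:480,0:640]
    P=np.stack([(u-K[0,2])/K[0,0]*d,(v-K[1,2])/K[1,1]*d,d],-1)
    return P@rot(q).T+o
def save(n,p): cv2.imwrite('pics/'+n+'.png',cv2.cvtColor(p,cv2.COLOR_RGB2BGR))
E
python3 - <<'E'
from h import *
for n in("scene","top"):
    p,d=snapshot(n);save(n+"0",p);np.save(n+"d.npy",d);print(n,camera_model(n))
    C=cloud(n,d)
    for q in("gauge","spare","rack","cell","weight_0","petri_dish","stopwatch"):
        for r in silhouettes(n,q)[:3]:
            m=r["pixels"]&(d>0);c=C[m]
            print(q,round(r["confidence"],2),np.round(r["rect"]),np.round(np.median(c,0),3) if len(c) else None,np.round(np.percentile(c,[2,98],axis=0),3).tolist() if len(c) else None)
print(get_obs())
E
```

```text
scene {'intrinsics': array([[495.96886438,   0.        , 325.27432128],
       [  0.        , 495.96886438, 244.60810857],
       [  0.        ,   0.        ,   1.        ]]), 'origin': array([ 0.10393992, -0.85158712,  0.6067902 ]), 'orientation': array([-2.05440397, -0.02215813, -0.4794942 ])}
gauge 0.72 [385. 312. 400. 366.] [ 0.537 -0.291  0.071] [[0.53, -0.298, 0.011], [0.554, -0.284, 0.106]]
gauge 0.58 [402. 288. 420. 331.] [ 0.618 -0.235  0.068] [[0.611, -0.242, 0.008], [0.634, -0.226, 0.106]]
gauge 0.57 [356. 279. 370. 315.] [ 0.532 -0.206  0.093] [[0.528, -0.214, 0.062], [0.542, -0.191, 0.121]]
spare 0.63 [330. 265. 345. 293.] [ 0.529 -0.113  0.077] [[0.522, -0.125, 0.061], [0.545, -0.097, 0.109]]
rack 0.74 [318. 280. 384. 352.] [ 0.523 -0.171  0.034] [[0.504, -0.232, 0.004], [0.561, -0.084, 0.062]]
rack 0.55 [356. 282. 368. 315.] [ 0.532 -0.206  0.095] [[0.529, -0.212, 0.064], [0.542, -0.191, 0.121]]
cell 0.71 [268. 236. 320. 276.] [0.521 0.089 0.028] [[0.489, 0.061, 0.002], [0.573, 0.137, 0.062]]
weight_0 0.67 [380. 272. 392. 296.] [ 0.658 -0.099  0.024] [[0.649, -0.108, 0
[... 1257 characters left out ...]
.02]]
{'time': 0.8, 'joint_positions': array([-1.39611093e+00,  8.71545477e-02,  1.37065769e+00,  1.11829265e-05,
        1.68359622e+00, -1.03115213e-01]), 'qvel': array([-9.36277495e-05,  1.74365235e-03, -1.85245725e-05, -2.66791700e-04,
       -3.22808485e-04, -1.10331708e-03]), 'joint_torque': array([ 2.49596094e-03, -3.39988625e+01, -3.02574062e+01,  7.18867639e-02,
        2.34516658e-02, -1.39993165e-05]), 'tool_pos': array([ 0.15082963, -0.5289486 ,  0.21355224]), 'ee_rot': array([3.14140829e+00, 7.90765705e-06, 2.77801871e-01]), 'wrist_force': array([-0.35882839, -0.12434826,  0.38217524]), 'wrist_torque': array([-0.00372375, -0.00320307, -0.02463966]), 'width': 0.09403717958180541}
```

```bash
python3 - <<'E'
import cv2,numpy as np
a=cv2.imread('pics/scene0.png')[220:380,200:440];b=cv2.imread('pics/top0.png')[170:330,190:450]
a=cv2.resize(a,None,fx=2.5,fy=2.5,interpolation=3);b=cv2.resize(b,(600,370),interpolation=3)[:, :]
cv2.imwrite('pics/s1.png',a);cv2.imwrite('pics/t1.png',b)
E
```

```text
(no output)
```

View pics/s1.png

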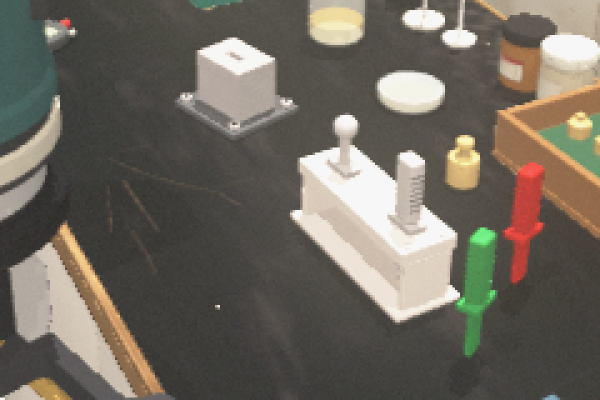

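View pics/t1.png

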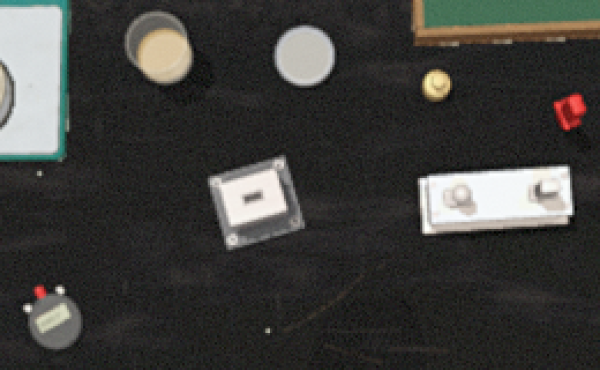

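The scene picture shows these candidates for the gauge:
- metal flat-handled gauge in the rack at scene px (363,296), top px (427,252)
- spare with ball at (338,275)
- green look-alike at (392,339)
- red look-alike at (411,308)

I choose the metal flat-handled gauge. It stands in the slot at the rack's -y end. The cell slot is at top px (299,255). Next I measure the poses more exactly.

```bash
python3 - <<'E'
from h import *
p=cv2.cvtColor(cv2.imread('pics/top0.png'),4)
for n in("top","scene"):
    d=np.load(n+'d.npy');C=cloud(n,d)
    def reg(name,x0,x1,y0,y1,z0,z1):
        m=(d>0)&(C[...,0]>x0)&(C[...,0]<x1)&(C[...,1]>y0)&(C[...,1]<y1)&(C[...,2]>z0)&(C[...,2]<z1)
        c=C[m];(cx,cy),wh,a=cv2.minAreaRect((c[:,:2]*1000).astype(np.float32))
        print(n,name,m.sum(),"ctr",round(cx,1),round(cy,1),np.round(wh,1),"ang",round(a,1),"z",np.round(np.median(c[:,2]),4))
    reg("racktop",.45,.60,-.30,-.05,.055,.064)
    reg("celltop",.45,.60,.03,.18,.055,.066)
    reg("handle",.5,.57,-.24,-.15,.075,.13)
    reg("handletop",.5,.57,-.24,-.15,.116,.13)
    reg("ball",.5,.57,-.15,-.06,.075,.13)
E
```

```text
top racktop 971 ctr 534.9 -180.2 [ 50.5 204.8] ang 3.5 z 0.0595
top celltop 410 ctr 532.8 111.4 [46.5 61.7] ang 16.3 z 0.0598
top handle 76 ctr 535.3 -197.2 [13.3 21.5] ang 1.9 z 0.1156
top handletop 36 ctr 536.0 -197.0 [12.2 18.9] ang 5.2 z 0.1193
top ball 54 ctr 530.9 -107.3 [16.8 17.6] ang 87.0 z 0.1055
scene racktop 1011 ctr 535.6 -186.5 [ 53.8 220.3] ang 4.1 z 0.0604
scene celltop 295 ctr 533.8 108.5 [50.8 63.4] ang 15.2 z 0.0602
scene handle 263 ctr 535.5 -199.7 [14.9 23.6] ang 8.1 z 0.1011
scene handletop 58 ctr 535.9 -200.2 [14.3 22.1] ang 8.5 z 0.1197
scene ball 108 ctr 529.7 -113.2 [12.8 16.5] ang 84.1 z 0.1003
```

Call:
step_arm(steps=[{"jaw": 0.7, "tx": 0.461, "ty": -0.213, "tz": -0.04, "az": 0.218}, {"jaw": 0.7, "tx": 0.461, "ty": -0.213, "tz": -0.04, "az": 0.218}, {"jaw": 0.7, "tx": 0.461, "ty": -0.213, "tz": -0.04, "az": 0.218}, {"jaw": 0.7, "tx": 0.461, "ty": -0.213, "tz": -0.04, "az": 0.218}, {"jaw": 0.7, "tx": 0.461, "ty": -0.213, "tz": -0.04, "az": 0.218}, {"jaw": 0.7, "tx": 0.461, "ty": -0.213, "tz": -0.04, "az": 0.218}, {"jaw": 0.7, "tx": 0.461, "ty": -0.213, "tz": -0.04, "az": 0.218}, {"jaw": 0.7, "tx": 0.461, "ty": -0.213, "tz": -0.04, "az": 0.218}])

```text
invalid input
```

Call:
step_arm(steps=[{"jaw": 0.7, "tx": 0.461, "ty": -0.213, "tz": -0.04, "ax": 0, "ay": 0, "az": 0.218}, {"jaw": 0.7, "tx": 0.461, "ty": -0.213, "tz": -0.04, "ax": 0, "ay": 0, "az": 0.218}, {"jaw": 0.7, "tx": 0.461, "ty": -0.213, "tz": -0.04, "ax": 0, "ay": 0, "az": 0.218}, {"jaw": 0.7, "tx": 0.461, "ty": -0.213, "tz": -0.04, "ax": 0, "ay": 0, "az": 0.218}, {"jaw": 0.7, "tx": 0.461, "ty": -0.213, "tz": -0.04, "ax": 0, "ay": 0, "az": 0.218}, {"jaw": 0.7, "tx": 0.461, "ty": -0.213, "tz": -0.04, "ax": 0, "ay": 0, "az": 0.218}, {"jaw": 0.7, "tx": 0.461, "ty": -0.213, "tz": -0.04, "ax": 0, "ay": 0, "az": 0.218}, {"jaw": 0.7, "tx": 0.461, "ty": -0.213, "tz": -0.04, "ax": 0, "ay": 0, "az": 0.218}])

```text
time: 1.6
tool_pos: [0.4525, -0.2689, 0.2452]
ee_rot: [3.141, -0.001, 0.06]
wrist_force: [-0.0, -1.3, -0.5]
width: 0.0659
```

Call:
step_arm(steps=[{"jaw": 0.7, "tx": 0.087, "ty": -0.066, "tz": 0, "ax": 0, "ay": 0, "az": 0}, {"jaw": 0.7, "tx": 0.087, "ty": -0.066, "tz": 0, "ax": 0, "ay": 0, "az": 0}, {"jaw": 0.7, "tx": 0.087, "ty": -0.066, "tz": 0, "ax": 0, "ay": 0, "az": 0}, {"jaw": 0.7, "tx": 0.087, "ty": -0.066, "tz": 0, "ax": 0, "ay": 0, "az": 0}, {"jaw": 0.7, "tx": 0.087, "ty": -0.066, "tz": 0, "ax": 0, "ay": 0, "az": 0}, {"jaw": 0.7, "tx": 0.087, "ty": -0.066, "tz": 0, "ax": 0, "ay": 0, "az": 0}])

```text
time: 2.2
tool_pos: [0.5343, -0.1992, 0.2454]
ee_rot: [3.14, -0.0, 0.057]
wrist_force: [-0.6, -1.1, -0.7]
width: 0.0656
```

```bash
cat >> h.py <<'E'
def wcloud(d):
    K,o,q=cam("wrist");v,u=np.mgrid[0:480,0:640]
    a=(u-K[0,2])/K[0,0];b=(v-K[1,2])/K[1,1];t=np.hypot(a,b)+1e-9
    s=np.tan(t)/t
    P=np.stack([a*s*d,b*s*d,d],-1)
    return P@rot(q).T+o
E
python3 - <<'E'
from h import *
o=get_obs();print(o['tool_pos'],o['ee_rot'],camera_model("wrist"))
C0=None
p,d=snapshot("wrist");C=wcloud(d);save("w0",p);np.save("w0.npy",C)
for q in("gauge","spare"):
    for r in silhouettes("wrist",q)[:3]:
        c=C[r["pixels"]&(d>0)];print(q,round(r["confidence"],2),np.round(r["rect"]),np.round(np.median(c,0),3))
m=(d>0)&(C[...,0]>.5)&(C[...,0]<.57)&(C[...,1]>-.24)&(C[...,1]<-.16)
for z0,z1 in((.116,.124),(.075,.116),(.062,.07)):
    c=C[m&(C[...,2]>z0)&(C[...,2]<z1)]
    if len(c): print(z0,len(c),cv2.minAreaRect((c[:,:2]*1000).astype(np.float32)),np.percentile(c,[3,50,97],axis=0).round(4).tolist())
E
```

```text
[ 0.53432473 -0.1992203   0.24539168] [ 3.14017245e+00 -3.53489901e-04  5.74513688e-02] {'intrinsics': array([[371.64829954,   0.        , 323.60691063],
       [  0.        , 371.64829954, 240.31491837],
       [  0.        ,   0.        ,   1.        ]]), 'origin': array([ 0.60131908, -0.19520588,  0.41793756]), 'orientation': array([ 2.90365283e+00, -2.01824373e-03, -1.51212384e+00])}
gauge 0.88 [307. 213. 340. 245.] [ 0.54  -0.198  0.109]
gauge 0.85 [347. 115. 378. 150.] [ 0.621 -0.228  0.104]
gauge 0.55 [398. 202. 432. 241.] [ 0.545 -0.282  0.09 ]
spare 0.92 [211. 211. 246. 243.] [ 0.533 -0.112  0.102]
0.116 383 ((536.0872192382812, -198.35328674316406), (13.637870788574219, 18.16986656188965), 3.155951499938965) [[0.5296, -0.2071, 0.1184], [0.5364, -0.1983, 0.1209], [0.5425, -0.1895, 0.1226]]
0.075 194 ((541.8728637695312, -198.06512451171875), (2.670544385910034, 20.042089462280273), 3.780272960662842) [[0.5406, -0.2073, 0.0762], [0.5423, -0.198, 0.0936], [0.5432, -0.1889, 0.1147]]
0.062 847 ((535.9511108398438, -193.90733337402344), (49.65052032470703, 68.75640106201172), 3.336803674697876) [[0.5128, -0.2261, 0.062], [0.5401, -0.1987, 0.0625], [0.5594, -0.1639, 0.068]]
```

View pics/w0.png

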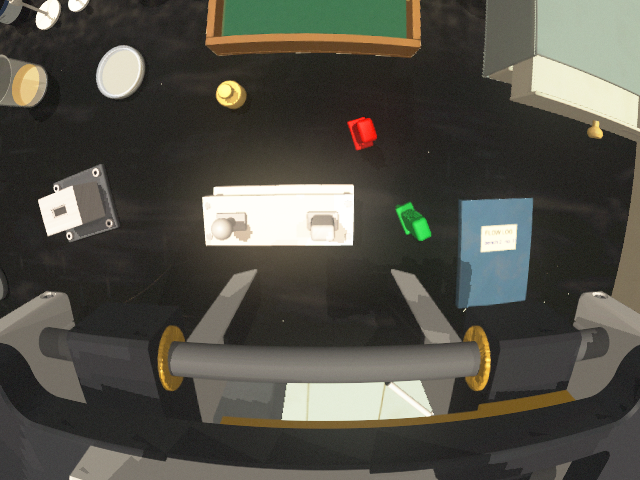

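The wrist view shows our metal gauge at (322,227), the spare at (228,227), red at (363,133) and green at (413,222). The handle centre measures (0.536,-0.1985) with its top at 0.120, as it should be. I descend with the jaws closing along the blade width.

Call:
step_arm(steps=[{"jaw": 0.5, "tx": 0.002, "ty": -0.001, "tz": 0.04, "ax": 0, "ay": 0, "az": 0}, {"jaw": 0.5, "tx": 0.002, "ty": -0.001, "tz": 0.08, "ax": 0, "ay": 0, "az": 0}, {"jaw": 0.5, "tx": 0.002, "ty": -0.001, "tz": 0.11, "ax": 0, "ay": 0, "az": 0}, {"jaw": 0.5, "tx": 0.002, "ty": -0.001, "tz": 0.14, "ax": 0, "ay": 0, "az": 0}, {"jaw": 0.5, "tx": 0.002, "ty": -0.001, "tz": 0.16, "ax": 0, "ay": 0, "az": 0}, {"jaw": 0.5, "tx": 0.002, "ty": -0.001, "tz": 0.16, "ax": 0, "ay": 0, "az": 0}, {"jaw": 0.5, "tx": 0.002, "ty": -0.001, "tz": 0.16, "ax": 0, "ay": 0, "az": 0}, {"jaw": 0.5, "tx": 0.002, "ty": -0.001, "tz": 0.16, "ax": 0, "ay": 0, "az": 0}])

```text
time: 3.15
tool_pos: [0.5376, -0.199, 0.0877]
ee_rot: [3.139, -0.004, 0.057]
wrist_force: [-0.7, -0.7, 0.9]
width: 0.0468
```

```bash
python3 - <<'E'
from h import *
o=get_obs();print(o['tool_pos'],o['ee_rot'],o['wrist_force'],o['width'])
E
```

```text
[ 0.53760008 -0.19903532  0.08767559] [ 3.13858065 -0.00406146  0.05681495] [-0.71123151 -0.72741961  0.89942822] 0.04680782813563624
```

Call:
step_arm(steps=[{"jaw": 0.1, "tx": -0.001, "ty": 0, "tz": 0.001, "ax": 0, "ay": 0, "az": 0}, {"jaw": 0.1, "tx": -0.001, "ty": 0, "tz": 0.001, "ax": 0, "ay": 0, "az": 0}, {"jaw": 0.1, "tx": -0.001, "ty": 0, "tz": 0.001, "ax": 0, "ay": 0, "az": 0}, {"jaw": 0.1, "tx": -0.001, "ty": 0, "tz": 0.001, "ax": 0, "ay": 0, "az": 0}, {"jaw": 0.1, "tx": -0.001, "ty": 0, "tz": 0.001, "ax": 0, "ay": 0, "az": 0}, {"jaw": 0.1, "tx": -0.001, "ty": 0, "tz": 0.001, "ax": 0, "ay": 0, "az": 0}])

```text
time: 3.75
tool_pos: [0.5368, -0.199, 0.0872]
ee_rot: [3.139, -0.005, 0.057]
wrist_force: [-0.1, 0.1, 2.7]
width: 0.0198
```

Call:
step_arm(steps=[{"jaw": 0.1, "tx": 0, "ty": 0, "tz": -0.02, "ax": 0, "ay": 0, "az": 0}, {"jaw": 0.1, "tx": 0, "ty": 0, "tz": -0.04, "ax": 0, "ay": 0, "az": 0}, {"jaw": 0.1, "tx": 0, "ty": 0, "tz": -0.06, "ax": 0, "ay": 0, "az": 0}, {"jaw": 0.1, "tx": 0, "ty": 0, "tz": -0.09, "ax": 0, "ay": 0, "az": 0}, {"jaw": 0.1, "tx": 0, "ty": 0, "tz": -0.12, "ax": 0, "ay": 0, "az": 0}, {"jaw": 0.1, "tx": 0, "ty": 0, "tz": -0.125, "ax": 0, "ay": 0, "az": 0}, {"jaw": 0.1, "tx": 0, "ty": 0, "tz": -0.125, "ax": 0, "ay": 0, "az": 0}])

```text
time: 4.45
tool_pos: [0.5366, -0.1989, 0.2126]
ee_rot: [3.138, -0.006, 0.057]
wrist_force: [-0.2, 0.4, -0.8]
width: 0.0202
```

Call:
step_arm(steps=[{"jaw": 0.1, "tx": 0.014, "ty": -0.03, "tz": 0, "ax": 0, "ay": 0, "az": -0.02}, {"jaw": 0.1, "tx": 0.014, "ty": -0.07, "tz": 0, "ax": 0, "ay": 0, "az": -0.05}, {"jaw": 0.1, "tx": 0.014, "ty": -0.12, "tz": 0, "ax": 0, "ay": 0, "az": -0.1}, {"jaw": 0.1, "tx": 0.014, "ty": -0.17, "tz": 0, "ax": 0, "ay": 0, "az": -0.15}, {"jaw": 0.1, "tx": 0.014, "ty": -0.22, "tz": 0, "ax": 0, "ay": 0, "az": -0.2}, {"jaw": 0.1, "tx": 0.014, "ty": -0.26, "tz": 0, "ax": 0, "ay": 0, "az": -0.223}, {"jaw": 0.1, "tx": 0.014, "ty": -0.29, "tz": 0, "ax": 0, "ay": 0, "az": -0.223}, {"jaw": 0.1, "tx": 0.014, "ty": -0.309, "tz": 0, "ax": 0, "ay": 0, "az": -0.223}])

```text
time: 5.25
tool_pos: [0.5313, 0.1128, 0.2082]
ee_rot: [3.138, -0.0, 0.283]
wrist_force: [0.3, 0.7, -1.1]
width: 0.0194
```

Call:
step_arm(steps=[{"jaw": 0.1, "tx": 0, "ty": -0.015, "tz": 0, "ax": 0, "ay": 0, "az": 0}, {"jaw": 0.1, "tx": 0, "ty": -0.015, "tz": 0, "ax": 0, "ay": 0, "az": 0}, {"jaw": 0.1, "tx": 0, "ty": -0.015, "tz": 0, "ax": 0, "ay": 0, "az": 0}])

```text
time: 5.55
tool_pos: [0.5263, 0.1268, 0.2059]
ee_rot: [3.137, 0.004, 0.283]
wrist_force: [0.3, -1.1, -1.4]
width: 0.0198
```

```bash
cat > m.py <<'E'
from h import *
import sys
n=sys.argv[1]
o=get_obs();print(o['tool_pos'],o['ee_rot'],o['wrist_force'],o['width'])
p,d=snapshot("wrist");C=wcloud(d);save(n,p);np.save(n+".npy",C)
z=o['tool_pos'][2]
def box(a,b):
    return (d>0)&(abs(C[...,0]-.533)<.08)&(abs(C[...,1]-.11)<.08)&(C[...,2]>a)&(C[...,2]<b)
c=C[box(.054,.068)];print("celltop",len(c),cv2.minAreaRect((c[:,:2]*1000).astype(np.float32)),np.median(c[:,2]))
for nm,a,b in(("blade",z-.072,z-.03),("shoulder",z-.03,z-.019)):
    m=box(a,b)&(np.hypot(C[...,0]-o['tool_pos'][0],C[...,1]-o['tool_pos'][1])<.03);c=C[m]
    if len(c): 
        v,u=np.nonzero(m);print(nm,len(c),(u.min(),v.min(),u.max(),v.max()),cv2.minAreaRect((c[:,:2]*1000).astype(np.float32)),np.percentile(c,[3,50,97],axis=0).round(4).tolist())
E
python3 m.py w1; python3 - <<'E'
import cv2
a=cv2.imread('pics/w1.png')[120:320,200:440];cv2.imwrite('pics/w1c.png',cv2.resize(a,None,fx=3,fy=3,interpolation=0))
E
```

```text
[0.52631407 0.12680501 0.20591154] [3.13747142 0.00362558 0.28311501] [ 0.27258274 -1.09883731 -1.44199222] 0.019763578207947337
celltop 3519 ((532.9950561523438, 110.81261444091797), (46.31047439575195, 62.453460693359375), 16.333045959472656) 0.06184311918983376
blade 232 (np.int64(311), np.int64(252), np.int64(335), np.int64(261)) ((527.2454833984375, 126.39823913574219), (1.6348474025726318, 15.479279518127441), 16.107229232788086) [[0.5251, 0.1195, 0.1365], [0.5273, 0.1265, 0.1514], [0.5294, 0.1332, 0.1598]]
shoulder 361 (np.int64(296), np.int64(262), np.int64(351), np.int64(275)) ((530.9037475585938, 127.5328369140625), (6.752443790435791, 30.237091064453125), 16.709945678710938) [[0.5266, 0.1143, 0.1831], [0.5326, 0.1285, 0.186], [0.5372, 0.1417, 0.1869]]
```

View pics/w1c.png

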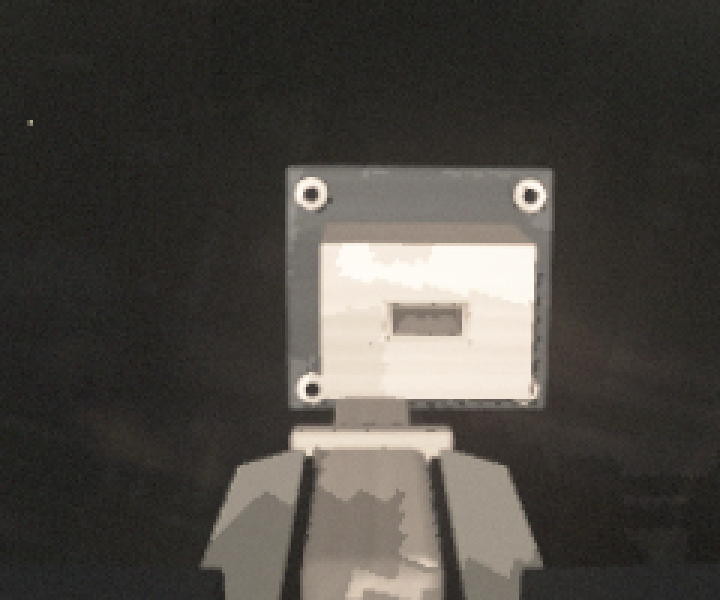

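Call:
step_arm(steps=[{"jaw": 0.1, "tx": 0.0036, "ty": 0.0167, "tz": 0.02, "ax": 0.004, "ay": 0.004, "az": 0}, {"jaw": 0.1, "tx": 0.0036, "ty": 0.0167, "tz": 0.04, "ax": 0.004, "ay": 0.004, "az": 0}, {"jaw": 0.1, "tx": 0.0036, "ty": 0.0167, "tz": 0.057, "ax": 0.004, "ay": 0.004, "az": 0}, {"jaw": 0.1, "tx": 0.0036, "ty": 0.0167, "tz": 0.057, "ax": 0.004, "ay": 0.004, "az": 0}, {"jaw": 0.1, "tx": 0.0036, "ty": 0.0167, "tz": 0.057, "ax": 0.004, "ay": 0.004, "az": 0}, {"jaw": 0.1, "tx": 0.0036, "ty": 0.0167, "tz": 0.057, "ax": 0.004, "ay": 0.004, "az": 0}])

```text
time: 6.2
tool_pos: [0.5356, 0.1107, 0.151]
ee_rot: [3.141, -0.004, 0.281]
wrist_force: [0.6, -0.2, -1.6]
width: 0.02
```

```bash
cat >> m.py <<'E'
# tool-axes view: blade face plane and cell edges relative to TCP
T=rot(o['ee_rot']);L=(C-o['tool_pos'])@T
b=(d>0)&(abs(L[...,0])<.006)&(abs(L[...,1])<.012)&(L[...,2]>.03)&(L[...,2]<.07)
l=L[b];A=np.c_[l[:,2],np.ones(len(l))];k=np.linalg.lstsq(A,l[:,0],rcond=None)[0]
ks=np.linalg.lstsq(A,l[:,1],rcond=None)[0]
print("blade face n",len(l),"x slope",k[0],"x at tip",k@[.072,1],"y ctr",(l[:,1].min()+l[:,1].max())/2,"y slope",ks[0],"z range",l[:,2].min(),l[:,2].max())
# slot mouth from picture: centre via cell top rect in tool axes
c=L[box(.054,.068)];print("cell ctr tool xy",cv2.minAreaRect((c[:,:2]*1000).astype(np.float32)))
a=p[120:320,200:440];save(n+"c",cv2.resize(a,None,fx=3,fy=3,interpolation=0))
E
python3 m.py w2
```

```text
[0.5355966  0.1106784  0.15095143] [ 3.14080754 -0.00373985  0.2814629 ] [ 0.62223577 -0.218983   -1.55814908] 0.020006591389833215
celltop 3607 ((534.5553588867188, 111.83787536621094), (42.8736572265625, 62.050331115722656), 16.00448989868164) 0.061384805603835135
blade 232 (np.int64(311), np.int64(252), np.int64(335), np.int64(261)) ((536.451171875, 111.16019439697266), (1.5929594039916992, 15.406461715698242), 16.539751052856445) [[0.5345, 0.1043, 0.0813], [0.5365, 0.1113, 0.096], [0.5387, 0.118, 0.1046]]
shoulder 428 (np.int64(296), np.int64(262), np.int64(351), np.int64(275)) ((539.966796875, 112.12734985351562), (6.93397331237793, 30.416624069213867), 17.098169326782227) [[0.5359, 0.0989, 0.128], [0.5416, 0.1124, 0.1308], [0.5461, 0.1262, 0.1318]]
blade face n 229 x slope -0.0016764860353465148 x at tip 0.0008405656141784832 y ctr -0.00026683678118661095 y slope 0.0034658780761058195 z range 0.045553842391945834 0.06993415326967274
cell ctr tool xy ((-1.0263786315917969, -1.473581314086914), (42.85186767578125, 62.04947280883789), 0.1264517605304718)
```

View pics/w2c.png

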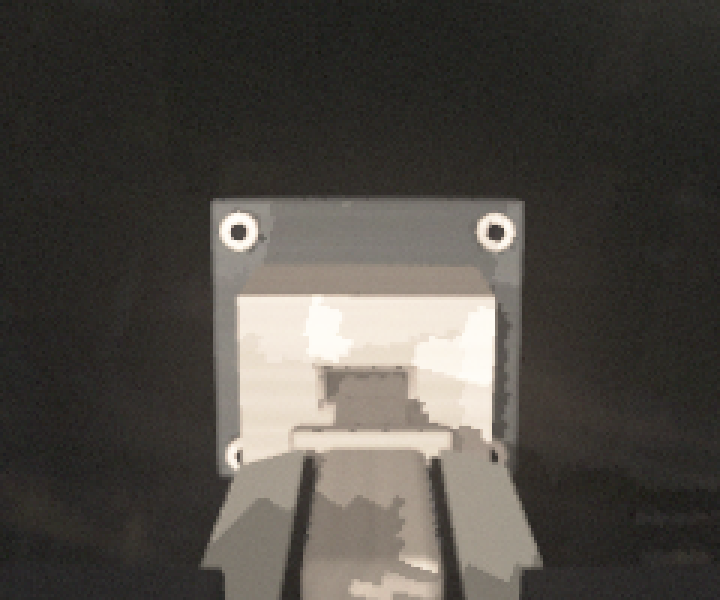

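Call:
step_arm(steps=[{"jaw": 0.1, "tx": -0.001, "ty": -0.0011, "tz": 0.006, "ax": 0.001, "ay": -0.004, "az": -0.003}, {"jaw": 0.1, "tx": -0.001, "ty": -0.0011, "tz": 0.012, "ax": 0.001, "ay": -0.004, "az": -0.003}, {"jaw": 0.1, "tx": -0.001, "ty": -0.0011, "tz": 0.012, "ax": 0.001, "ay": -0.004, "az": -0.003}, {"jaw": 0.1, "tx": -0.001, "ty": -0.0011, "tz": 0.012, "ax": 0.001, "ay": -0.004, "az": -0.003}, {"jaw": 0.1, "tx": -0.001, "ty": -0.0011, "tz": 0.012, "ax": 0.001, "ay": -0.004, "az": -0.003}])

```text
time: 6.75
tool_pos: [0.5344, 0.1117, 0.1391]
ee_rot: [-3.141, -0.0, 0.285]
wrist_force: [-0.5, -0.2, -1.0]
width: 0.02
```

```bash
python3 m.py w3
```

```text
[0.53444452 0.11169252 0.13914356] [-3.14145174e+00 -1.48602388e-04  2.84827153e-01] [-0.45757522 -0.15092351 -0.99451765] 0.01995127083181367
celltop 3721 ((535.6630859375, 112.12422180175781), (39.7094841003418, 61.90189743041992), 16.252742767333984) 0.0612945709407966
blade 231 (np.int64(311), np.int64(252), np.int64(335), np.int64(261)) ((535.1157836914062, 111.98384857177734), (1.4938969612121582, 15.40198802947998), 17.17496109008789) [[0.533, 0.105, 0.0697], [0.5352, 0.112, 0.0842], [0.5373, 0.1188, 0.0927]]
shoulder 450 (np.int64(296), np.int64(262), np.int64(351), np.int64(275)) ((538.6052856445312, 112.98609161376953), (7.0047125816345215, 30.360994338989258), 15.912853240966797) [[0.5346, 0.0999, 0.1159], [0.5403, 0.1135, 0.1189], [0.5449, 0.127, 0.12]]
blade face n 227 x slope -0.0026206349829071716 x at tip 0.0007826162024827568 y ctr -7.630344827105158e-05 y slope 0.006317951507712916 z range 0.04560203763316966 0.06975037807269058
cell ctr tool xy ((1.2790050506591797, -0.060764312744140625), (39.70935821533203, 61.90175247192383), 0.06678925454616547)
```

View pics/w3c.png

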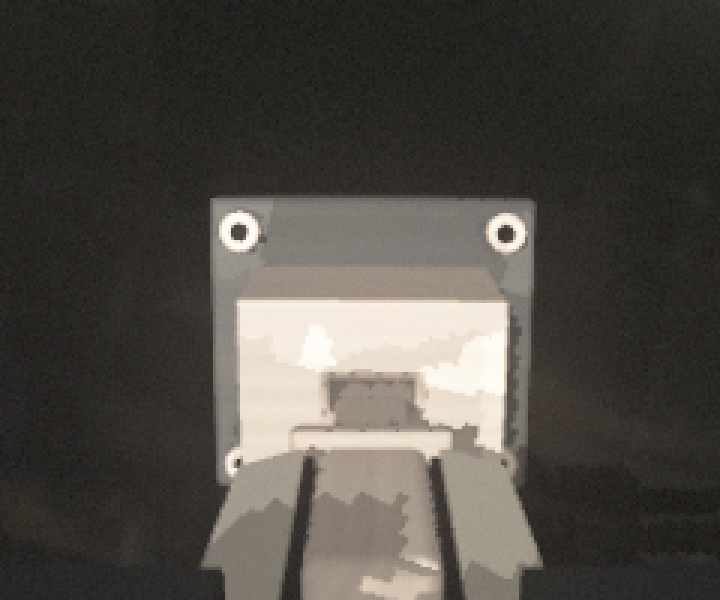

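The w3 crop shows the blade centred on the slot: slot mouth centre at px (370,375), blade centre at (371,400). The offsets are about 0.2 mm in x and 0 in y. I enter slowly.

Call:
step_arm(steps=[{"jaw": 0.1, "tx": 0, "ty": 0, "tz": 0.005, "ax": 0, "ay": 0, "az": 0}, {"jaw": 0.1, "tx": 0, "ty": 0, "tz": 0.009, "ax": 0, "ay": 0, "az": 0}, {"jaw": 0.1, "tx": 0, "ty": 0, "tz": 0.013, "ax": 0, "ay": 0, "az": 0}, {"jaw": 0.1, "tx": 0, "ty": 0, "tz": 0.017, "ax": 0, "ay": 0, "az": 0}, {"jaw": 0.1, "tx": 0, "ty": 0, "tz": 0.02, "ax": 0, "ay": 0, "az": 0}])

```text
time: 7.3
tool_pos: [0.5343, 0.1117, 0.1186]
ee_rot: [-3.141, 0.0, 0.285]
wrist_force: [0.7, -0.4, -1.0]
width: 0.0203
```

Call:
step_arm(steps=[{"jaw": 0.1, "tx": 0, "ty": 0, "tz": 0.006, "ax": 0, "ay": 0, "az": 0}, {"jaw": 0.1, "tx": 0, "ty": 0, "tz": 0.012, "ax": 0, "ay": 0, "az": 0}, {"jaw": 0.1, "tx": 0, "ty": 0, "tz": 0.018, "ax": 0, "ay": 0, "az": 0}, {"jaw": 0.1, "tx": 0, "ty": 0, "tz": 0.023, "ax": 0, "ay": 0, "az": 0}, {"jaw": 0.1, "tx": 0, "ty": 0, "tz": 0.027, "ax": 0, "ay": 0, "az": 0}, {"jaw": 0.1, "tx": 0, "ty": 0, "tz": 0.029, "ax": 0, "ay": 0, "az": 0}])

```text
time: 7.9
tool_pos: [0.534, 0.1116, 0.089]
ee_rot: [-3.141, 0.001, 0.285]
wrist_force: [0.2, 0.1, -1.3]
width: 0.0201
```

Call:
step_arm(steps=[{"jaw": 0.1, "tx": 0, "ty": 0, "tz": 0.001, "ax": 0, "ay": 0, "az": 0}, {"jaw": 0.1, "tx": 0, "ty": 0, "tz": 0.002, "ax": 0, "ay": 0, "az": 0}, {"jaw": 0.1, "tx": 0, "ty": 0, "tz": 0.003, "ax": 0, "ay": 0, "az": 0}, {"jaw": 0.1, "tx": 0, "ty": 0, "tz": 0.003, "ax": 0, "ay": 0, "az": 0}, {"jaw": 0.1, "tx": 0, "ty": 0, "tz": 0.003, "ax": 0, "ay": 0, "az": 0}])

```text
time: 8.4
tool_pos: [0.5341, 0.1117, 0.0872]
ee_rot: [-3.141, 0.0, 0.285]
wrist_force: [-3.0, -0.1, 5.1]
width: 0.0198
```

The contact force appeared at exactly the expected seating height, 0.0872. I press a touch more and hold.

Call:
step_arm(steps=[{"jaw": 0.1, "tx": 0, "ty": 0, "tz": 0.002, "ax": 0, "ay": 0, "az": 0}, {"jaw": 0.1, "tx": 0, "ty": 0, "tz": 0.002, "ax": 0, "ay": 0, "az": 0}, {"jaw": 0.1, "tx": 0, "ty": 0, "tz": 0.002, "ax": 0, "ay": 0, "az": 0}, {"jaw": 0.1, "tx": 0, "ty": 0, "tz": 0.002, "ax": 0, "ay": 0, "az": 0}])

```text
time: 8.8
tool_pos: [0.5341, 0.1117, 0.0871]
ee_rot: [3.142, -0.0, 0.285]
wrist_force: [-3.8, -0.4, 9.5]
width: 0.0196
```

```bash
python3 m.py w4 | head -4; python3 - <<'E'
from h import *
p,d=snapshot("scene");a=p[220:300,240:360];save("s2",cv2.resize(a,None,fx=5,fy=5,interpolation=cv2.INTER_CUBIC))
print(get_obs()['joint_positions'])
E
```

```text
[0.5341056  0.11167741 0.08713274] [ 3.14158177e+00 -2.69535716e-04  2.84943092e-01] [-3.84482433 -0.426421    9.49100978] 0.019637410723611994
celltop 4437 ((537.4095458984375, 112.51844787597656), (36.85182189941406, 62.28736877441406), 15.999241828918457) 0.061326914349064815
blade 936 (np.int64(287), np.int64(221), np.int64(361), np.int64(235)) ((554.5115356445312, 117.4090805053711), (1.2958157062530518, 42.698524475097656), 15.783751487731934) [[0.549, 0.0984, 0.0165], [0.5544, 0.1177, 0.0377], [0.56, 0.1366, 0.056]]
shoulder 3662 (np.int64(271), np.int64(234), np.int64(376), np.int64(288)) ((540.4766235351562, 113.73522186279297), (30.74488067626953, 59.77477264404297), 17.376306533813477) [[0.5279, 0.086, 0.0598], [0.5447, 0.1154, 0.0614], [0.5574, 0.1393, 0.0673]]
[1.02142445e-01 1.36572915e-01 1.57046432e+00 1.06395113e-05
 1.43432100e+00 1.38803350e+00]Traceback (most recent call last):
  File "m.py", line 19, in <module>
    print("blade face n",len(l),"x slope",k[0],"x at tip",k@[.072,1],"y ctr",(l[:,1].min()+l[:,1].max())/2,"y slope",ks[0],"z range",l[:,2].min(),l[:,2].max())
                                                                              ~~~~~~~~~~^^
    return umr_minimum(a, axis, None, out, keepdims, initial, where)
ValueError: zero-size array to reduction operation minimum which has no identity
```

View pics/s2.png

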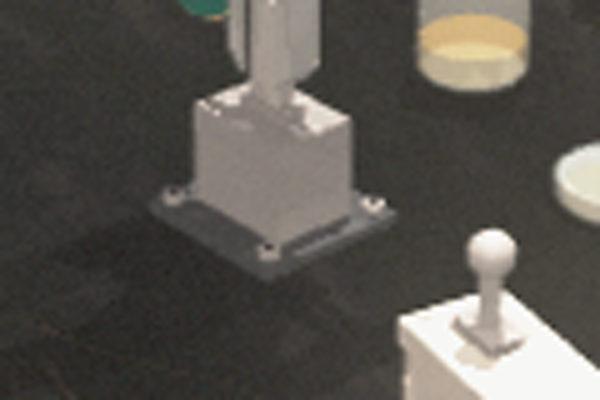

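Call:
step_arm(steps=[{"jaw": 0.1, "tx": 0, "ty": 0, "tz": -0.01, "ax": 0, "ay": 0, "az": 0}, {"jaw": 0.1, "tx": 0, "ty": 0, "tz": -0.025, "ax": 0, "ay": 0, "az": 0}, {"jaw": 0.1, "tx": 0, "ty": 0, "tz": -0.045, "ax": 0, "ay": 0, "az": 0}, {"jaw": 0.1, "tx": 0, "ty": 0, "tz": -0.07, "ax": 0, "ay": 0, "az": 0}, {"jaw": 0.1, "tx": 0, "ty": 0, "tz": -0.1, "ax": 0, "ay": 0, "az": 0}, {"jaw": 0.1, "tx": 0, "ty": 0, "tz": -0.14, "ax": 0, "ay": 0, "az": 0}, {"jaw": 0.1, "tx": 0, "ty": 0, "tz": -0.18, "ax": 0, "ay": 0, "az": 0}, {"jaw": 0.1, "tx": 0, "ty": 0, "tz": -0.2, "ax": 0, "ay": 0, "az": 0}])

```text
time: 9.7
tool_pos: [0.5354, 0.1118, 0.2928]
ee_rot: [3.14, -0.009, 0.285]
wrist_force: [0.1, 0.8, -0.3]
width: 0.0199
```

s2 shows the shoulder flat on the cell top at (275,100), and the spare has not moved. The gauge is drawn out again, so now I start turning it level.

Call:
step_arm(steps=[{"jaw": 0.1, "tx": 0, "ty": 0, "tz": -0.02, "ax": 0, "ay": 0, "az": 0.1}, {"jaw": 0.1, "tx": 0, "ty": 0, "tz": -0.05, "ax": 0, "ay": 0, "az": 0.185}, {"jaw": 0.1, "tx": 0, "ty": 0, "tz": -0.05, "ax": 0, "ay": 0, "az": 0.185}, {"jaw": 0.1, "tx": 0, "ty": 0, "tz": -0.05, "ax": 0, "ay": 0, "az": 0.185}])

```text
time: 10.1
tool_pos: [0.5353, 0.1118, 0.3434]
ee_rot: [-3.141, -0.011, 0.102]
wrist_force: [-0.4, -0.9, -1.2]
width: 0.02
```

```bash
python3 -c "
from h import *
o=get_obs();print(o['time'],o['tool_pos'],o['ee_rot'],o['joint_positions'])"
```

```text
10.1 [0.53527447 0.11181167 0.34335309] [-3.14146594 -0.0107252   0.10176131] [1.02156640e-01 8.39852031e-02 1.11860041e+00 1.30739326e-04
 1.92828178e+00 1.57123738e+00]
```

Call:
step_arm(steps=[{"jaw": 0.1, "tx": 0.03, "ty": 0, "tz": -0.02, "ax": 0, "ay": 0.1, "az": 0}, {"jaw": 0.1, "tx": 0.05, "ty": 0, "tz": -0.04, "ax": 0, "ay": 0.2, "az": 0}, {"jaw": 0.1, "tx": 0.07, "ty": 0, "tz": -0.06, "ax": 0, "ay": 0.3, "az": 0}, {"jaw": 0.1, "tx": 0.07, "ty": 0, "tz": -0.06, "ax": 0, "ay": 0.3, "az": 0}, {"jaw": 0.1, "tx": 0.07, "ty": 0, "tz": -0.06, "ax": 0, "ay": 0.3, "az": 0}])

```text
time: 10.6
tool_pos: [0.6032, 0.1188, 0.4019]
ee_rot: [3.141, -0.306, 0.103]
wrist_force: [-0.7, 0.6, -1.0]
width: 0.02
```

```bash
python3 - <<'E'
from h import *
from scipy.optimize import least_squares
o=get_obs();print(o['time'],o['tool_pos'],o['ee_rot'],o['joint_positions'],o['width'])
E
```

```text
10.6 [0.6032362  0.11875334 0.40190281] [ 3.1414662  -0.30567443  0.10251378] [ 1.02202367e-01  3.43101534e-02  1.08527469e+00 -3.30929395e-05
  1.71633336e+00  1.57049455e+00] 0.01998795756070461
```

```bash
python3 - <<'E'
import numpy as np
D=[(-1.39611,.087155,1.370658,1.683596,.15083,-.52895,.21355),(.102142,.136573,1.570464,1.434321,.534106,.111677,.087133),
(.102157,.083985,1.1186,1.928282,.535274,.111812,.343353),(.102202,.03431,1.085275,1.716333,.603236,.118753,.401903)]
A=[];B=[]
for j1,j2,j3,j5,x,y,z in D:
    S=j2+j3;Q=S+j5;s,c=np.sin,np.cos
    A+= [[1,0,s(j2),s(S),c(S),s(Q)],[0,1,c(j2),c(S),-s(S),c(Q)]]
    B+= [x*c(j1)+y*s(j1),z]
A=np.array(A);B=np.array(B);k,res,rk,sv=np.linalg.lstsq(A,B,rcond=None)
print(k.round(3),(A@k-B).round(4),sv.round(3))
r0,z0,a,b,c_,L=k
best=[]
for j2 in np.arange(-.7,1,.1):
  for j3 in np.arange(.4,2.5,.1):
    S=j2+j3;j5=np.pi/2-S
    if not .3<j5<2.5: continue
    r=r0+a*np.sin(j2)+b*np.sin(S)+c_*np.cos(S)+L;z=z0+a*np.cos(j2)+b*np.cos(S)-c_*np.sin(S)
    best.append((abs(j2-.03)+abs(j3-1.08)+abs(j5-1.7),j2,j3,j5,r,z))
best.sort();print(np.round(best[:200:12],2)); best.sort(key=lambda t:t[5]);print(np.round(best[:8],2))
E
```

```text
[-0.     0.153  0.449  0.5    0.101  0.343] [-0.  0. -0. -0.  0. -0.  0. -0.] [3.974 2.819 0.351 0.324 0.165 0.016]
[[ 1.24 -0.7   0.6   1.67  0.1   1.  ]
 [ 1.24 -0.5   0.5   1.57  0.23  1.05]
 [ 1.24 -0.3   0.6   1.27  0.45  1.03]
 [ 1.24 -0.1   0.4   1.27  0.54  1.05]
 [ 1.24 -0.7   0.8   1.47  0.2   0.98]
 [ 1.28 -0.1   1.1   0.57  0.77  0.78]
 [ 1.48 -0.6   1.2   0.97  0.45  0.88]
 [ 1.58  0.2   0.8   0.57  0.91  0.78]
 [ 1.78  0.3   0.6   0.67  0.93  0.81]
 [ 1.98  0.4   0.6   0.57  0.99  0.75]
 [ 2.28 -0.7   1.6   0.67  0.51  0.73]
 [ 2.68 -0.6   1.8   0.37  0.59  0.61]]
[[ 2.78  0.8   0.4   0.37  1.17  0.55]
 [ 2.58  0.7   0.5   0.37  1.13  0.58]
 [ 2.88 -0.7   1.9   0.37  0.56  0.58]
 [ 2.38  0.6   0.6   0.37  1.1   0.61]
 [ 2.68 -0.6   1.8   0.37  0.59  0.61]
 [ 2.68 -0.7   1.8   0.47  0.54  0.63]
 [ 2.58  0.7   0.4   0.47  1.12  0.63]
 [ 2.48 -0.5   1.7   0.37  0.63  0.63]]
```

Call:
step_arm(steps=[{"jaw": 0.1, "tx": 0.015, "ty": 0, "tz": -0.03, "ax": 0, "ay": 0.13, "az": 0}, {"jaw": 0.1, "tx": 0.03, "ty": 0, "tz": -0.06, "ax": 0, "ay": 0.26, "az": 0}, {"jaw": 0.1, "tx": 0.043, "ty": 0, "tz": -0.09, "ax": 0, "ay": 0.39, "az": 0}, {"jaw": 0.1, "tx": 0.056, "ty": 0, "tz": -0.115, "ax": 0, "ay": 0.52, "az": 0}, {"jaw": 0.1, "tx": 0.07, "ty": 0, "tz": -0.14, "ax": 0, "ay": 0.65, "az": 0}, {"jaw": 0.1, "tx": 0.07, "ty": 0, "tz": -0.14, "ax": 0, "ay": 0.65, "az": 0}, {"jaw": 0.1, "tx": 0.07, "ty": 0, "tz": -0.14, "ax": 0, "ay": 0.65, "az": 0}])

```text
time: 11.3
tool_pos: [0.6274, 0.1212, 0.553]
ee_rot: [3.141, -0.948, 0.103]
wrist_force: [-0.4, 0.1, -1.7]
width: 0.0199
```

Call:
step_arm(steps=[{"jaw": 0.1, "tx": 0.03, "ty": 0, "tz": -0.015, "ax": 0, "ay": 0.12, "az": 0}, {"jaw": 0.1, "tx": 0.06, "ty": 0, "tz": -0.03, "ax": 0, "ay": 0.25, "az": 0}, {"jaw": 0.1, "tx": 0.085, "ty": 0, "tz": -0.042, "ax": 0, "ay": 0.37, "az": 0}, {"jaw": 0.1, "tx": 0.11, "ty": 0, "tz": -0.055, "ax": 0, "ay": 0.5, "az": 0}, {"jaw": 0.1, "tx": 0.133, "ty": 0, "tz": -0.066, "ax": 0, "ay": 0.62, "az": 0}, {"jaw": 0.1, "tx": 0.133, "ty": 0, "tz": -0.066, "ax": 0, "ay": 0.62, "az": 0}, {"jaw": 0.1, "tx": 0.133, "ty": 0, "tz": -0.066, "ax": 0, "ay": 0.62, "az": 0}, {"jaw": 0.1, "tx": 0.133, "ty": 0, "tz": -0.066, "ax": 0, "ay": 0.62, "az": 0}])

```text
time: 12.1
tool_pos: [0.6522, 0.1238, 0.6978]
ee_rot: [3.085, -1.564, 0.159]
wrist_force: [-0.6, 0.1, -1.0]
width: 0.02
```

Call:
step_arm(steps=[{"jaw": 0.1, "tx": 0, "ty": 0, "tz": 0, "ax": 0, "ay": 0, "az": 0}, {"jaw": 0.1, "tx": 0, "ty": 0, "tz": 0, "ax": 0, "ay": 0, "az": 0}, {"jaw": 0.1, "tx": 0, "ty": 0, "tz": 0, "ax": 0, "ay": 0, "az": 0}, {"jaw": 0.1, "tx": 0, "ty": 0, "tz": 0, "ax": 0, "ay": 0, "az": 0}])

```text
time: 12.5
tool_pos: [0.6521, 0.1238, 0.698]
ee_rot: [3.082, -1.564, 0.162]
wrist_force: [1.7, 0.1, 0.4]
width: 0.0201
```

```bash
python3 - <<'E'
from h import *
o=get_obs();print(o['tool_pos'],rot(o['ee_rot'])[:,2],rot(o['ee_rot'])[:,1],np.abs(o['qvel']).max(),o['width'],o['time'])
p,d=snapshot("wrist");s,_=snapshot("scene")
save("f",np.hstack([cv2.resize(p[120:360,180:460],(400,343)),cv2.resize(s,(400,343))]))
C=wcloud(d);T=rot(o['ee_rot']);L=(C-o['tool_pos'])@T
b=(d>0)&(abs(L[...,0])<.012)&(abs(L[...,1])<.012)&(L[...,2]>.03)&(L[...,2]<.09);c=L[b]
k=np.polyfit(c[:,2],c[:,0],1);print("blade pts",b.sum(),"tilt vs tool",k[0],"z max",c[:,2].max(),"world z",C[b][:,2].min())
E
```

```text
[0.65210541 0.12376957 0.6980497 ] [ 0.99472348  0.10235142 -0.00702705] [ 1.02356852e-01 -9.94747657e-01  4.17380207e-04] 0.00398495012602626 0.02010114611582181 12.5
blade pts 216 tilt vs tool 0.008929194502277594 z max 0.06678372236787732 world z 0.6996452837897005
```

View pics/f.png

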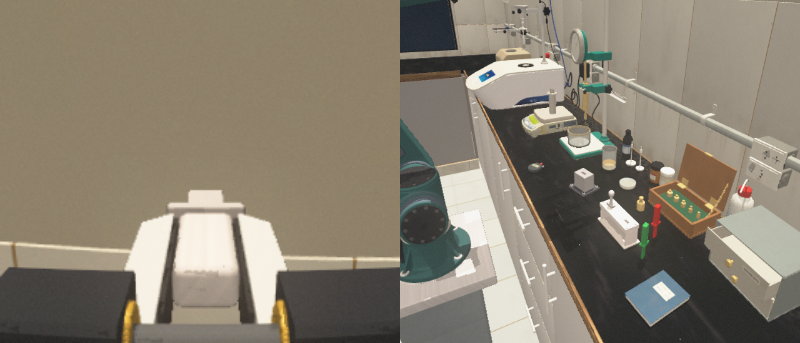

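The final picture shows the gauge firmly held, with handle, shoulder and blade straight ahead at about (205,240) on the left. It is free of everything, and the spare and surrounding things are in place. The blade is level to under 1°, broad face up, at z≈0.70 m. I hand in.

```bash
python3 -c "
from bench import *
print(close_job())"
```

```text
the job is handed in; nothing more can be done
None
```

I drew the flat-handled metal gauge out of the rack and seated it in the cell. Then I drew it out again, turned it level with a broad face up, and handed the job in at about 12.6 s of the 56 s allowed.

- **Seating:** Just above the slot, the blade measured about 0.2 mm off its centre. At full depth the TCP stood at the height it had when the gauge hung in the rack, within 0.1 mm. The contact force rose to about 10 N and I held it there for about 0.5 s.
- **Final pose:** The gauge is held at z ≈ 0.70 m with the jaws 20.1 mm apart. The blade is level to within about 1° and the arm is at rest. The last picture shows the gauge touching nothing but the fingers.
- **Surroundings:** By eye in that picture, the spare, weight, dish, stopwatch and both coloured look-alikes are where they were. I did not measure their positions again.

Two things did not go to plan. One move over the cell overshot by about 15 mm while the gauge was still high and clear, and I corrected it. The script that checked the seating stopped with an error because the blade was already hidden in the slot, so I judged seating from height, force and the scene picture.

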